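# Set the strip-cutting gauge to its red stop

### The arm

A 6-joint arm with a two-finger parallel gripper is mounted at the origin on the work surface. World frame = base frame: x ahead of the robot, y to its left, z up, the work surface at z = 0. Lengths are in m, angles in rad, forces in N, time in s.
With the tool pointing down it reaches from about 0.25 to 0.725 m from the base axis. Payload 4 kg.
Tool frame: the origin (TCP) lies on the centre line of the jaws, within the pads' length; the fingertips stand ahead of it and the grasp point (between the pads) lies 11 mm behind it (bot.tip_extent is the z of the fingertips in the tool frame, in m); z points along the fingers, y is the direction in which the jaws open and shut (so a half turn about z gives the same grasp; the last joint's range is limited). The gripper opens to 85 mm and grips with 20 to 120 N. Pads are 22 mm wide; open, the fingers measure 114 mm over their backs; the gripper's body (76 mm by 85 mm) begins 54 mm behind the grasp point. The pads swing forward as they close: fully open they stand 13 mm farther back than shut.
Start: joints at [-1.325, 0.241, 0.005, 1.335, 0, 1.571], TCP at [0.122, -0.485, 0.239] pointing down, gripper open.
Joint ranges: [-2.72, 2.72], [-1.05, 1.87], [-1.09, 1.28], [-1.99, 2.15], [-1.42, 1.44], [-3.14, 3.14]. Speed limits (rad/s): [2.79, 2.79, 3.14, 3.14, 3.14, 3.14].

### API

Orientations are given as a unit quaternion [x, y, z, w].
In Python, from workcell import bot gives the robot as it stands.
- The arm moves only by the shell command python3 -m jog 'ROWS'. ROWS is JSON, a list that holds one entry, the list of rows, each a list of 7 numbers: the shift along the world's x, y, z in m, then the turn, a rotation vector about the world's x, y, z in degrees, then the closure in counts, from 0 (fully open) to 255 (shut). In form: [[[tx, ty, tz, ax, ay, az, fingers], ...]]. A call has 1 to 10 rows; each row is the pose to reach, as a shift and turn from the pose commanded when the call began; what a row does not reach only later rows make up. A row lasts 1/12 s, in which the tool goes at most 41.7 mm and 7.16 degrees, less where a joint would pass 70% of its speed; a pose out of reach is approached as far as the arm can. A call with a gripper value outside its range is refused whole. The fingers move at their own pace and stop on an object; the grip force is fixed at half the most. Time passes only in rows, so rows that repeat a pose let the fingers close. It gives the time, the measured TCP pose, the force and the opening at its end, in the units of the state.
- bot.get_obs(): the state, without advancing time (a new reading comes with each control period).
- bot.camera(name): name is "scene" or "side" or "wrist"; returns the picture (400x640x3 uint8, blue, green, red); there is no depth.
- bot.camera_model(name): a dict with "K" (3x3 intrinsics, pixels), "k1" (the pictures are not rectified: a ray, as slopes to the right and down, at radius r is drawn at 1 + k1 r^2 times it, then the intrinsics apply), "T" (4x4, takes a point from camera to world coordinates). Camera axes: x right, y down, z forward; pixel columns grow to the right and rows downward; lengths in m; the calibration is good to about 2 mm. A picture is of the moment at which its call begins: read the wrist's pose just before it. camera_model takes no time and is no camera call; for the wrist camera it gives the pose at the moment of the call.
- bot.job_done(): hands the job in, once; it reports no verdict.
The state is a dict: "clock": time; "joint_pos": joint angles; "joint_vel": joint speeds; "tau": joint torques, N m; "eef_pos": TCP position; "tool_rot": TCP orientation; "ft_force": force on the tool from outside, world axes, zero at the start; "ft_torque": the same for the moment, N m; "grip_width": finger opening in m.
Only numpy, scipy, OpenCV 4.12 (cv2) and the standard library are available. Lean on these libraries where they do the work, as an engineer would, in place of code of your own. Each camera call takes 0.05 s, during which the arm holds its last target. There are 200 camera calls.

### The job

Set the glass strip-cutting gauge on the board to its red stop: with a fingertip, press down the yellow pad in the middle of the black slider to free its brake and, keeping it pressed, push the slider along the rail until it rests against the red stop. Then take the finger away so that the pad springs up and the brake grips again. Do not force the slider along with the brake gripping, and leave the tools, glass and containers lying around where they are.

Things in the scene. Friction and masses are not known exactly. Their poses are not given: they have to be found in the camera images.
- gauge: the gauge's aluminium rail, fixed on the board, 64 mm wide and 420 mm long, along its own y (within about 0.35 rad of left-right); origin at the centre of its underside, which lies on the 18 mm thick board; z up. It carries the slider and two clamped stops, one on either side of the slider; which stop is on which side varies. The slider's brake holds it fast until the yellow pad is pressed
- slider (a joint): travel of the slider along the rail in m, 0 at the middle of the rail, growing towards the gauge's +y. With the pad pressed it slides freely (about 1 N of friction); with the pad up the brake holds it against about 30 N
- pad (a joint): how far the yellow pad is pressed down in m: about 0 at rest (brake grips), 0.008 fully down. The brake lets go from the first 0.5 mm on; press about 5 mm to be sure. The spring takes 7 N to start and 10.2 N fully down, and lifts the pad again when it is let go
- pad_top (a point): centre of the top face of the yellow pad, 42 mm above the gauge's underside when up. The pad, 60 mm across the rail by 52 mm along it, lies in a 56 mm wide dish between two black cheeks, which stand 8 mm above the pad (50 mm above the gauge's underside) and against which a pressing fingertip can also push; the dish is open to both sides across the rail
- slider_mid (a point): the middle of the black slider at the height of its cheeks' tops, straight above pad_top. The slider is 76 mm wide and 100 mm long along the rail (50 mm from this point to each end face); a thin cutter arm sticks out 90 mm to the gauge's +x side, at 8 to 34 mm above the gauge's underside
- stop_red: the red-topped stop, a block clamped on the rail that cannot move: 66 mm across the rail, 24 mm along it, 38 mm high; its origin is the centre of its underside, on the rail's centre line, 8 mm above the gauge's underside. The slider touches it when slider_mid is 62 mm from this origin, measured horizontally along the rail
- stop_white: the white-topped stop of the same size on the other side of the slider, not the one wanted; origin as for the red one
- green_glass: flat strip of dark green glass, 55 x 200 x 4 mm, long way along its y; origin at the centre of its underside; loose, to be left alone
- black_leaf: leaf-shaped piece of black glass, 90 x 42 x 4 mm, long way along its x; origin at the centre of its underside; loose, to be left alone
- hammer: small hammer with a pale wooden handle and dark steel head, 260 mm long along its x, 108 mm over the head, 26 mm high; origin under its middle; loose, to be left alone
- pen: white marker pen with a blue cap, 130 mm long along its x, 15 mm thick; origin under its middle; loose, to be left alone
- nail_jar: closed glass jar, 60 mm diameter, 85 mm high; origin at the centre of its underside; loose, to be left alone
- lead_knife: lead knife with a black handle and a curved steel blade, about 220 mm long along its x, 20 mm high; origin under its middle; loose, to be left alone
- purple_bottle: purple bottle, 70 mm diameter, 160 mm high; origin at the centre of its underside; loose, to be left alone

How it is judged:
By the outcome, as a careful person would: the job done as asked, in the order asked, and still so for the second after the job is handed in, with the robot touching nothing.
It also fails if it takes over 35 s, if anything falls off the work surface, if the arm or the gripper's body presses on something with over 40 N, if the wrist force passes 120 N, or if a joint passes its speed limit or range.

## Working session

There is one attempt and no reset: what is moved stays moved. The work goes in short steps, Python scripts to look and compute and a shell command to move; the robot and the scene stay as the last step left them, time stands still between calls to the robot, and variables do not carry over. Pictures are saved under pics/ and viewed, about 8 in all and at most 12, crops included, and the job is handed in when it is done.

```bash
mkdir -p pics; cat > h.py <<'E'
import numpy as np, cv2
from workcell import bot
def ray(m,u,v):
    K=np.array(m["K"]);T=np.array(m["T"])
    d=np.array([(u-K[0,2])/K[0,0],(v-K[1,2])/K[1,1]]);s=d.copy()
    for _ in range(20): s=d/(1+m["k1"]*(s@s))
    return T[:3,3],T[:3,:3]@np.array([s[0],s[1],1])
def onz(m,u,v,z):
    o,d=ray(m,u,v);return o+d*(z-o[2])/d[2]
E
python3 - <<'E'
from h import *
for n in("scene","side"):
    im=bot.camera(n);cv2.imwrite(f"pics/{n}0.png",im)
    print(n,np.round(bot.camera_model(n)["T"],3).tolist())
o=bot.get_obs();print(o,bot.tip_extent)
E
```

```text
scene [[-0.83, 0.477, -0.289, 0.92], [0.558, 0.703, -0.44, 0.576], [-0.007, -0.527, -0.85, 1.232], [0.0, 0.0, 0.0, 1.0]]
side [[0.946, -0.242, 0.217, 0.271], [-0.325, -0.74, 0.589, -0.784], [0.018, -0.627, -0.779, 1.085], [0.0, 0.0, 0.0, 1.0]]
{'clock': 0.1, 'joint_pos': array([-1.32498124e+00,  2.41341711e-01,  3.84977002e-03,  1.33521512e+00,
       -3.34590142e-05,  1.57080919e+00]), 'joint_vel': array([ 4.85022271e-04, -1.39721293e-03,  2.93557740e-03, -3.30423535e-04,
       -2.92298728e-04,  2.99927337e-05]), 'tau': array([-2.07714998e-03, -3.73137474e+01,  2.53010130e+01,  1.08867590e-02,
       -1.58449525e-04,  1.53585620e-05]), 'eef_pos': array([ 0.12152736, -0.48442781,  0.23849644]), 'tool_rot': array([ 9.92456705e-01,  1.22591908e-01, -1.33736053e-04, -9.46110369e-04]), 'ft_force': array([ 0.56894793, -0.56579779, -0.38723249]), 'ft_torque': array([-0.04929228,  0.05679102,  0.00553881]), 'grip_width': 0.08541303259843294} 0.008
```

View pics/scene0.png

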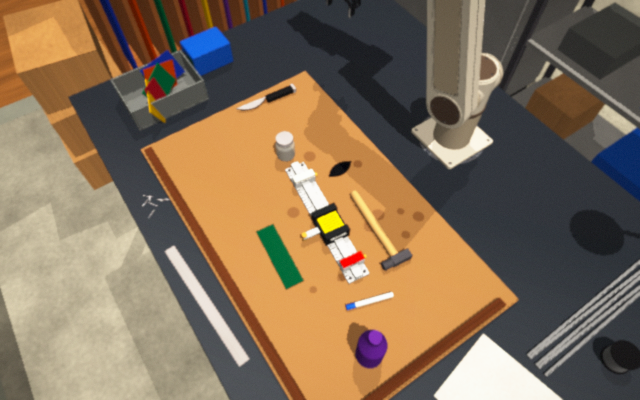

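View pics/side0.png

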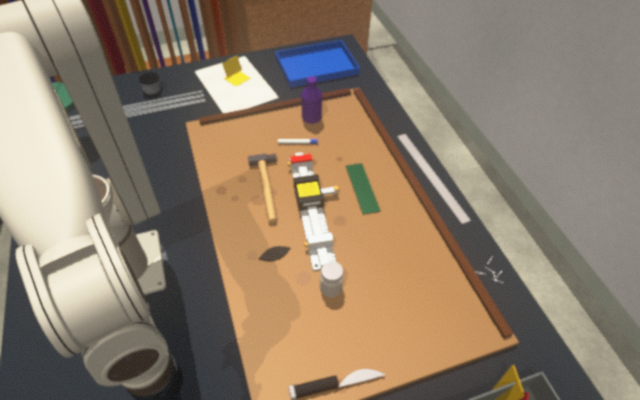

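Scene view: yellow pad at about (331,223), red stop (352,258), white stop (300,172). Side view: pad (309,190), red stop (302,159), with the nail jar beyond the white end. I'll measure these next.

```bash
cat > meas.py <<'E'
from h import *
def blob(im,lo,hi,box):
    h=cv2.cvtColor(im,cv2.COLOR_BGR2HSV);k=cv2.inRange(h,lo,hi)
    z=np.zeros_like(k);x0,y0,x1,y1=box;z[y0:y1,x0:x1]=k[y0:y1,x0:x1]
    c=max(cv2.findContours(z,0,2)[0],key=cv2.contourArea);M=cv2.moments(c)
    return M["m10"]/M["m00"],M["m01"]/M["m00"],M["m00"],c
if __name__=="__main__":
  for n,yb,rb in(("scene",(300,195,365,250),(330,240,380,285)),("side",(285,170,330,215),(280,145,325,175))):
    im=cv2.imread(f"pics/{n}0.png");m=bot.camera_model(n)
    for nm,lo,hi,b,z in(("pad",(23,150,120),(35,255,255),yb,.060),("red",(0,190,150),(5,255,255),rb,.064)):
        u,v,a,c=blob(im,lo,hi,b);print(n,nm,round(u,1),round(v,1),a,np.round(onz(m,u,v,z),4))
        q=cv2.boxPoints(cv2.minAreaRect(c));print(np.round([onz(m,*p,z)[:2] for p in q],3).tolist())
E
python3 meas.py
```

```text
scene pad 329.9 221.7 355.0 [0.5359 0.0645 0.06  ]
[[0.563, 0.034], [0.496, 0.039], [0.507, 0.095], [0.573, 0.089]]
scene red 351.4 259.2 153.5 [0.5549 0.1936 0.064 ]
[[0.585, 0.179], [0.521, 0.186], [0.526, 0.208], [0.589, 0.202]]
side pad 307.9 188.6 279.0 [0.5358 0.0649 0.06  ]
[[0.507, 0.096], [0.573, 0.087], [0.562, 0.034], [0.497, 0.042]]
side red 301.2 158.1 67.0 [0.553  0.1857 0.064 ]
[[0.527, 0.201], [0.583, 0.192], [0.578, 0.172], [0.522, 0.181]]
```

```bash
python3 -m jog '[[[0.414,0.55,0,0,0,-22,255],[0.414,0.55,0,0,0,-22,255],[0.414,0.55,0,0,0,-22,255],[0.414,0.55,0,0,0,-22,255],[0.414,0.55,0,0,0,-22,255],[0.414,0.55,0,0,0,-22,255],[0.414,0.55,0,0,0,-22,255],[0.414,0.55,0,0,0,-22,255],[0.414,0.55,0,0,0,-22,255],[0.414,0.55,0,0,0,-22,255]]]'
```

```text
clock: 0.93
eef_pos: [0.3668, -0.1585, 0.2393]
tool_rot: [0.998, -0.069, -0.0, 0.0]
ft_force: [0.3, -2.1, -0.3]
grip_width: 0.0002
```

```bash
python3 -m jog '[[[0.163,0.215,0,0,0,0,255],[0.163,0.215,0,0,0,0,255],[0.163,0.215,0,0,0,0,255],[0.163,0.215,0,0,0,0,255],[0.163,0.215,0,0,0,0,255],[0.163,0.215,0,0,0,0,255],[0.163,0.215,0,0,0,0,255],[0.163,0.215,-0.04,0,0,0,255],[0.163,0.215,-0.08,0,0,0,255],[0.163,0.215,-0.08,0,0,0,255]]]'
python3 - <<'E'
from h import *
from meas import blob
print(bot.get_obs()["eef_pos"],bot.get_obs()["ft_force"])
m=bot.camera_model("wrist");im=bot.camera("wrist");cv2.imwrite("pics/w1.png",im)
for nm,lo,hi,z in(("pad",(23,150,120),(35,255,255),.060),("red",(0,190,130),(5,255,255),.064)):
    try:
        u,v,a,c=blob(im,lo,hi,(0,0,640,400));q=cv2.boxPoints(cv2.minAreaRect(c))
        print(nm,u,v,a,onz(m,u,v,z).round(4),np.round([onz(m,*p,z)[:2] for p in q],3).tolist())
    except Exception as e: print(nm,e)
E
```

```text
clock: 1.77
eef_pos: [0.5185, -0.0357, 0.1806]
tool_rot: [0.999, -0.042, -0.001, -0.015]
ft_force: [-0.6, -0.5, -0.9]
grip_width: 0.0003
[ 0.51845764 -0.03567313  0.18057725] [-0.61600346 -0.49230125 -0.91538407]
pad 219.29346207426622 183.38420521689005 3469.5 [0.5373 0.0635 0.06  ] [[0.569, 0.086], [0.566, 0.033], [0.503, 0.042], [0.505, 0.098]]
red 81.99063999063998 176.80051480051478 1424.5 [0.5548 0.1912 0.064 ] [[0.586, 0.199], [0.587, 0.176], [0.521, 0.185], [0.518, 0.209]]
```

View pics/w1.png

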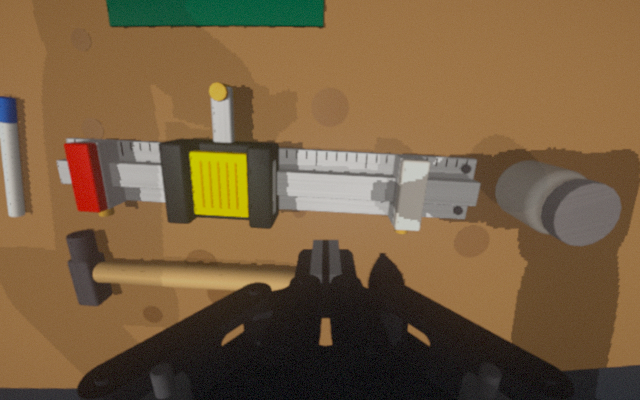

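Close view: pad at (219,183), red stop (82,177), finger path clear. The wrist measurement agrees within 2 mm: pad (0.537, 0.0635), red (0.555, 0.191), travel about 67 mm.

```bash
python3 -m jog '[[[0.018,0.099,-0.04,0,0,0,255],[0.018,0.099,-0.04,0,0,0,255],[0.018,0.099,-0.04,0,0,0,255],[0.018,0.099,-0.06,0,0,0,255],[0.018,0.099,-0.08,0,0,0,255],[0.018,0.099,-0.08,0,0,0,255],[0.018,0.099,-0.08,0,0,0,255],[0.018,0.099,-0.08,0,0,0,255]]]'; python3 -c "
from h import *
print(bot.get_obs()['tool_rot'],bot.get_obs()['ft_force'])
cv2.imwrite('pics/s2.png',cv2.resize(bot.camera('side')[120:280,230:390],None,fx=4,fy=4,interpolation=2)[:600])"
```

```text
clock: 2.48
eef_pos: [0.5349, 0.0055, 0.1027]
tool_rot: [0.999, -0.012, -0.001, -0.031]
ft_force: [-1.0, 0.3, -0.0]
grip_width: -0.0001
[ 0.99944882 -0.01153763 -0.00108966 -0.03110856] [-0.98084658  0.34649255 -0.0464262 ]
```

View pics/s2.png

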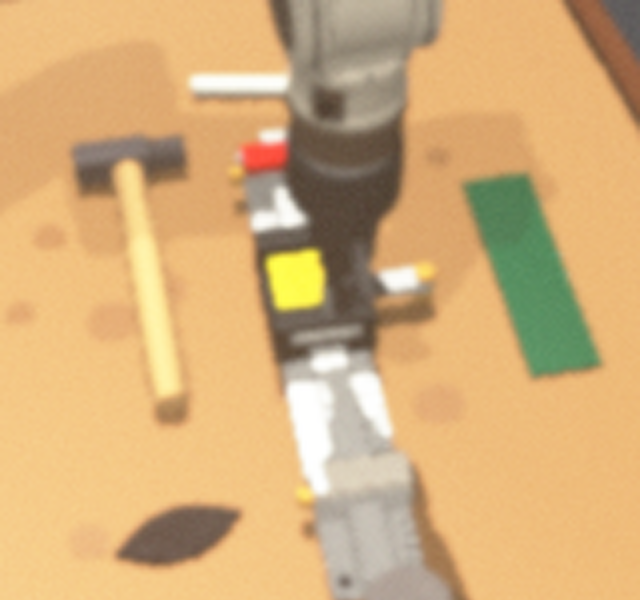

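```bash
python3 -c "
from h import *
o=bot.get_obs();print(o['clock'],o['joint_pos'].round(3),o['joint_vel'].round(2),o['eef_pos'])
from scipy.spatial.transform import Rotation as R
print(R.from_quat(o['tool_rot']).as_matrix().round(3))"
```

```text
2.5333 [-0.024  0.408 -0.131  1.034  0.062  3.141] [-0.   -0.01  0.01  0.   -0.    0.  ] [0.53534506 0.00557144 0.10319619]
[[ 1.    -0.023 -0.   ]
 [-0.023 -0.998  0.062]
 [-0.002 -0.062 -0.998]]
```

Joint 6 reached its limit at 3.14, so I'll turn the tool a quarter turn (+83°) to bring it to mid-range, and remove the tilt.

```bash
python3 -c "
from h import *
from scipy.spatial.transform import Rotation as R
o=bot.get_obs();x=np.array([.14,.99,0]);x/=np.linalg.norm(x);z=np.array([0,0,-1.]);y=np.cross(z,x)
D=R.from_matrix(np.c_[x,y,z]);print((D*R.from_quat(o['tool_rot']).inv()).as_rotvec(degrees=True))"
```

```text
[-2.90563037 -2.60128131 83.23846464]
```

```bash
python3 -m jog '[[[0.001,0,0.03,-2.9,-2.6,83,255],[0.001,0.02,0.03,-2.9,-2.6,83,255],[0.001,0.058,0.03,-2.9,-2.6,83,255],[0.001,0.058,0.03,-2.9,-2.6,83,255],[0.001,0.058,0.03,-2.9,-2.6,83,255],[0.001,0.058,0.03,-2.9,-2.6,83,255],[0.001,0.058,0.03,-2.9,-2.6,83,255],[0.001,0.058,0.03,-2.9,-2.6,83,255],[0.001,0.058,0.03,-2.9,-2.6,83,255],[0.001,0.058,0.03,-2.9,-2.6,83,255]]]'; python3 -c "
from h import *
from scipy.spatial.transform import Rotation as R
o=bot.get_obs();x=np.array([.14,.99,0]);x/=np.linalg.norm(x);z=np.array([0,0,-1.]);y=np.cross(z,x)
D=R.from_matrix(np.c_[x,y,z]);print((D*R.from_quat(o['tool_rot']).inv()).as_rotvec(degrees=True),o['joint_pos'])"
```

```text
clock: 3.37
eef_pos: [0.537, 0.0635, 0.1344]
tool_rot: [0.816, 0.578, 0.001, -0.004]
ft_force: [-0.2, -0.4, -0.3]
grip_width: -0.0
[-0.41860728 -0.20930794 11.35958358] [ 0.11334962  0.38867992 -0.06927367  1.11486966  0.0078992   2.02288381]
```

```bash
python3 -m jog '[[[0,0,0,-0.4,-0.2,11,255],[0,0,-0.02,-0.4,-0.2,11,255],[0,0,-0.04,-0.4,-0.2,11,255],[0,0,-0.05,-0.4,-0.2,11,255],[0,0,-0.05,-0.4,-0.2,11,255],[0,0,-0.05,-0.4,-0.2,11,255]]]'; python3 -c "
from h import *
print(bot.get_obs()['tool_rot'],bot.get_obs()['ft_force'])
a=cv2.resize(bot.camera('side')[130:240,260:360],None,fx=4,fy=5,interpolation=2);b=cv2.resize(bot.camera('wrist'),(400,250))
cv2.imwrite('pics/s3.png',np.hstack([a,np.vstack([b,np.zeros((300,400,3),np.uint8)])]))"
```

```text
clock: 3.87
eef_pos: [0.5362, 0.0634, 0.0833]
tool_rot: [0.759, 0.651, -0.001, -0.001]
ft_force: [-0.1, 0.3, 0.2]
grip_width: -0.0001
[ 0.75912857  0.65093899 -0.00119244 -0.00090434] [-0.08079878  0.32851727  0.22080715]
```

View pics/s3.png

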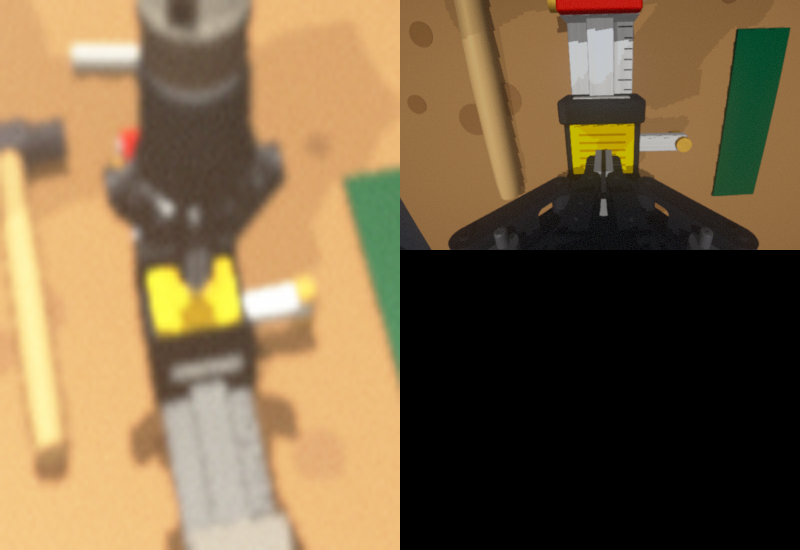

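The shut finger is over the centre of the pad. Next I press down.

```bash
python3 -m jog '[[[0,0,-0.006,0,0,0,255],[0,0,-0.01,0,0,0,255],[0,0,-0.014,0,0,0,255],[0,0,-0.017,0,0,0,255],[0,0,-0.019,0,0,0,255],[0,0,-0.021,0,0,0,255],[0,0,-0.021,0,0,0,255],[0,0,-0.021,0,0,0,255]]]'
```

```text
clock: 4.63
eef_pos: [0.5364, 0.0635, 0.0629]
tool_rot: [0.759, 0.651, -0.001, -0.001]
ft_force: [-2.2, -0.4, 9.4]
grip_width: 0.0001
```

9.4 N upward means the pad is about 5–6 mm down. I'll push along the rail.

```bash
python3 -m jog '[[[0.0005,0.003,0,0,0,0,255],[0.001,0.008,0,0,0,0,255],[0.002,0.014,0,0,0,0,255],[0.003,0.02,0,0,0,0,255],[0.004,0.028,0,0,0,0,255],[0.005,0.036,0,0,0,0,255],[0.006,0.044,0,0,0,0,255],[0.007,0.05,0,0,0,0,255],[0.008,0.055,0,0,0,0,255],[0.008,0.055,0,0,0,0,255]]]'; python3 -m jog '[[[0.0005,0.003,0,0,0,0,255],[0.001,0.006,0,0,0,0,255],[0.001,0.009,0,0,0,0,255],[0.002,0.012,0,0,0,0,255],[0.002,0.012,0,0,0,0,255]]]'
```

```text
clock: 5.47
eef_pos: [0.544, 0.1198, 0.063]
tool_rot: [0.759, 0.652, -0.001, -0.001]
ft_force: [-4.1, 1.3, 8.2]
grip_width: -0.0001
clock: 5.88
eef_pos: [0.5457, 0.1305, 0.0628]
tool_rot: [0.759, 0.651, -0.001, -0.001]
ft_force: [-4.1, -1.8, 9.4]
grip_width: 0.0005
```

```bash
for i in 1; do python3 -m jog '[[[0.0005,0.003,0,0,0,0,255],[0.001,0.006,0,0,0,0,255],[0.001,0.008,0,0,0,0,255],[0.001,0.008,0,0,0,0,255]]]'; done; python3 -c "
from h import *
b=bot.camera('wrist');cv2.imwrite('pics/w4.png',b)"
```

```text
clock: 6.22
eef_pos: [0.5475, 0.1368, 0.063]
tool_rot: [0.759, 0.651, -0.002, 0.001]
ft_force: [-1.9, -5.3, 8.7]
grip_width: 0.0
```

View pics/w4.png

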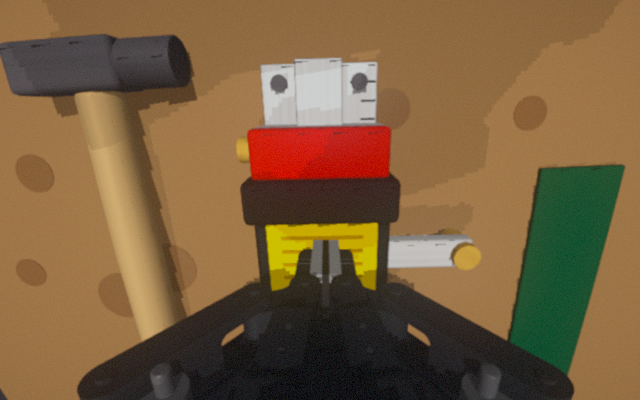

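The slider's front (about row 178) meets the red stop with no gap showing. The 5 N side force against 1 N of rail friction also says it is seated. I'll lift straight up.

```bash
python3 -m jog '[[[0,0,0.004,0,0,0,255],[0,0,0.008,0,0,0,255],[0,0,0.014,0,0,0,255],[0,0,0.03,0,0,0,255],[0,0,0.06,0,0,0,255],[0,0,0.09,0,0,0,255],[-0.03,-0.04,0.1,0,0,0,255],[-0.06,-0.08,0.11,0,0,0,255],[-0.06,-0.11,0.11,0,0,0,255],[-0.06,-0.11,0.11,0,0,0,255]]]'; python3 - <<'E'
from h import *
from meas import blob
print(bot.get_obs()["ft_force"])
for n in("wrist","scene"):
  m=bot.camera_model(n);im=bot.camera(n);cv2.imwrite(f"pics/{n}5.png",im)
  B=(0,0,640,400) if n=="wrist" else (310,195,380,285)
  for nm,lo,hi,z in(("pad",(23,150,120),(35,255,255),.060),("red",(0,190,130),(5,255,255),.064)):
    try:
        u,v,a,c=blob(im,lo,hi,B);print(n,nm,round(u),round(v),a,onz(m,u,v,z).round(4))
    except Exception as e: print(n,nm,e)
E
```

```text
clock: 7.1
eef_pos: [0.4851, 0.0243, 0.1729]
tool_rot: [0.761, 0.649, -0.002, -0.0]
ft_force: [0.6, -0.5, -0.7]
grip_width: 0.0
[ 0.63421168 -0.46531306 -0.71076801]
wrist pad 380 56 5424.0 [0.5448 0.1316 0.06  ]
wrist red max() iterable argument is empty
scene pad 341 241 381.5 [0.5447 0.1312 0.06  ]
scene red 351 259 177.5 [0.5542 0.1922 0.064 ]
```

View pics/wrist5.png

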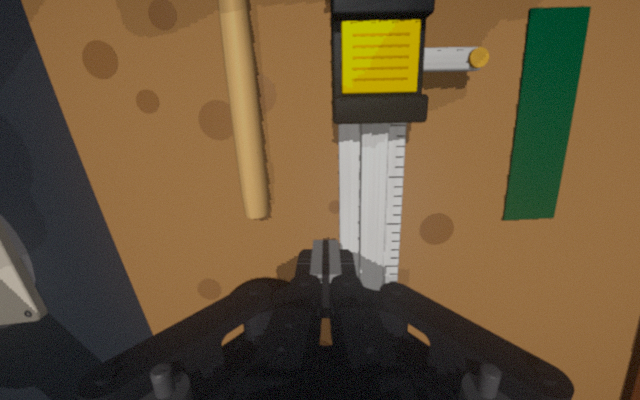

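Pad is up and the distance from pad to red measures 61.7 mm (62 expected). One closer look at the joint before handing in.

```bash
python3 -m jog '[[[0.03,0.04,0,0,0,0,255],[0.045,0.06,0,0,0,0,255],[0.045,0.06,0,0,0,0,255],[0.045,0.06,0,0,0,0,255]]]'; python3 - <<'E'
from h import *
from meas import blob
m=bot.camera_model("wrist");im=bot.camera("wrist");cv2.imwrite("pics/w6.png",im)
for nm,lo,hi,z in(("pad",(23,150,120),(35,255,255),.060),("red",(0,190,130),(5,255,255),.064)):
    u,v,a,c=blob(im,lo,hi,(0,0,640,400));print(nm,round(u),round(v),a,onz(m,u,v,z).round(4))
E
```

```text
clock: 7.53
eef_pos: [0.533, 0.0911, 0.1709]
tool_rot: [0.758, 0.653, -0.001, -0.001]
ft_force: [0.3, -0.2, -0.3]
grip_width: 0.0002
pad 333 151 4344.0 [0.5447 0.1315 0.06  ]
red 332 72 2501.5 [0.5531 0.1919 0.064 ]
```

View pics/w6.png

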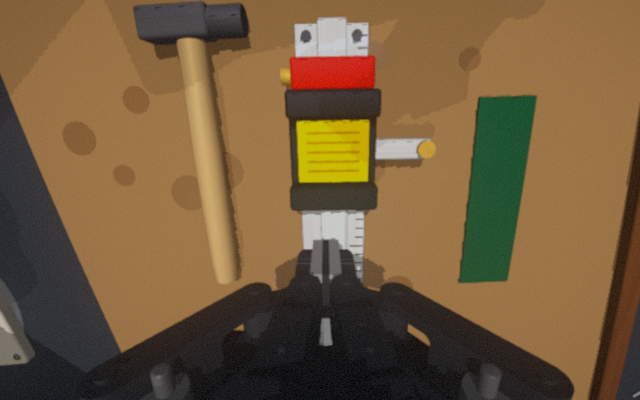

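The slider touches the red stop (red at (332,72), pad at (333,151), no gap at row 90). The pad is clear and the hammer and glass are undisturbed.

```bash
python3 -c "
from workcell import bot
print(bot.job_done())"
```

```text
the job is handed in; nothing more can be done
None
```

The gauge is set to its red stop, and I handed the job in at about 7.5 s of the 35 s allowed.

- **Push:** With the fingers shut, I pressed the pad down about 5–6 mm (9.4 N on the wrist). I kept it down while pushing the slider about 67 mm along the rail. The side force then rose to about 5 N, against about 1 N of rail friction, which says the slider was against the stop.
- **Release:** I lifted the finger straight up, and the wrist force returned to about 0.

**Last checks:** the pad-to-stop distance measured 61.7 mm in the scene view and about 61 mm in the wrist view, against 62 mm expected, so within camera error. The close view shows no gap. The pad's return was not measured on its own; it rests on the zero wrist force and the last picture. The hammer and green glass looked undisturbed, but I did not re-check the other loose items, and the arm stayed clear of them.

**One hitch:** on the approach, joint 6 came up against the end of its range at 3.14 and tilted the tool about 3.5°. I turned the tool a quarter turn while still above the slider, before touching anything.

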